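# Push the jammed ferrule out of the tipped electrode-holder barrel

### The arm

A 7-joint arm with a two-finger parallel gripper is mounted at the origin on a cart in front of the work surface, level with it; the furniture and walls round the work are solid. World frame = base frame: x ahead of the robot, y to its left, z up, the work surface at z = 0. Lengths are in m, angles in rad, forces in N, time in s.
With the tool pointing down it reaches from about 0.4 to 0.85 m from the base axis. Payload 10.4 kg.
Tool frame: the origin (TCP) lies at the very end of the fingers, on their centre line; the grasp point (between the pads) lies 19 mm behind it; z points along the fingers, y is the line along which they close (so a half turn about z gives the same grasp; the last joint's range is limited). The gripper opens to 87 mm and grips with 3 to 60 N. Pads are 19 mm wide; open, the fingers measure 117 mm over their backs; the gripper's body (75 mm by 190 mm) begins 51 mm behind the grasp point.
Start: joints at [1.248, 0.332, -0.065, 1.46, 0.022, 1.35, -0.088], TCP at [0.185, -0.597, 0.223] pointing down, gripper open.
Joint ranges: [-2.6, 2.6], [-0.5, 2.12], [-1.47, 1.34], [0.16, 2.42], [-1.27, 4.41], [0.06, 2.06], [-2.6, 2.6]. Speed limits (rad/s): [2.22, 2.22, 2.79, 2.79, 3.14, 3.14, 3.14].

### API

Orientations are given as a unit quaternion [x, y, z, w].
In Python, from bench import * gives the robot as it stands.
- The arm moves only by the tool step_arm, never from a script. Its arguments are lists of equal length, an entry for each row: "delta_pos": the shift along the world's x, y, z in units of 25 mm (1.0 is 25 mm), a list of three; "turn": the turn about the world's z in units of 0.12 rad (1.0 is 0.12 rad). In form: {"delta_pos": [[tx, ty, tz], ...], "turn": [turn, ...]}. A call has 1 to 12 rows; each row shifts and turns the commanded pose from where the row before left it; what a row does not reach is not made up. A row lasts 1/10 s, in which the tool goes at most 50 mm and 8.59 degrees, less where a joint would pass 70% of its speed; a pose out of reach is approached as far as the arm can. A call with a number of a shift or a turn outside -1 to 1 is refused whole. A call with a gripper value outside its range is refused whole. "grip" is the closure, from 0 (fully open) to 1 (shut), set as the call begins (left out, the last holds). The fingers move at their own pace and stop on an object; "newtons" is the grip in N (left out, the last holds). Time passes only in rows, so rows that do not move let the fingers close. It gives the time, the measured TCP pose, the force, the opening and the grip force at its end, in the units of the state.
- read_state(): the state, without advancing time (a new reading comes with each control period).
- camera(name): name is "side" or "top"; returns a dict with "image" (480x640x3 uint8, red, green, blue), "z_map" (480x640 float32, m along the optical axis (not along the pixel's ray), 0 where there is no reading), "mtx" (3x3 intrinsics, pixels), "view" (4x4, takes a point from world to camera coordinates). Camera axes: x right, y up, looking along -z (the intrinsics and any distortion apply to the point x, -y, -z); pixel columns grow to the right and rows downward; lengths in m; the calibration is good to about 2 mm. A picture is of the moment at which its call begins.
- close_job(): hands the job in; it is judged then, once.
The state is a dict: "time": time; "joint_positions": joint angles; "joint_vel": joint speeds; "joint_torque": joint torques, N m; "ee_pos": TCP position; "eef_rot": TCP orientation; "ft_force": force on the tool from outside, world axes, zero at the start; "torque": the same for the moment, N m; "width": finger opening in m; "grip_force": force on a finger pad.
Only numpy, scipy, OpenCV 4.12 (cv2) and the standard library are available. Lean on these libraries where they do the work, as an engineer would, in place of code of your own. Each camera call takes 0.05 s, during which the arm holds its last target. There are 200 camera calls.

### The job

A brass ferrule is jammed in the lower end of the barrel that stands upright in the tilting clamp. Tip the barrel right over to its stop, take the rod from its stand and push it down through the barrel until the ferrule drops out of the lower end into the weighing dish, then put the rod back upright in its stand. Leave the barrel tipped, and leave the dish and the other things on the bench where they are.

Things in the scene. Friction and masses are not known exactly. Their poses are not given: they have to be found in the camera images.
- barrel (a joint): tilt of the barrel in the clamp, rad: 0 = upright, grows as its mouth leans toward the clamp's -x side; the stop is at 0.65 (37 degrees). A stiff hinge (0.25 N m, about 3.5 N at the mouth) that stays where it is left
- barrel_pivot (a point): centre of the barrel on its hinge line, 95 mm above the bench. z = barrel axis, toward the mouth; y = hinge line (tipping does not turn it); x and z turn with the barrel. The bare aluminium barrel is a straight tube, outer 22 mm, bore 15 mm, open at both ends: lower end 45 mm below this point (5 mm above a solid pedestal when upright), mouth 72 mm above it
- barrel_mouth (a point): centre of the barrel's mouth, on its axis, same axes as barrel_pivot. The mouth is flared: outer 34 mm over the last 10 mm, opening 27 mm narrowing to the 15 mm bore 22 mm below the mouth. The flared rim can be gripped from along the barrel axis to tip it
- clamp: fixed; dark steel base 75 x 62 x 8 mm, two upright aluminium cheeks 109 mm high (14 mm above the pivot; 48 mm over their outer faces along y, 58 mm over the pivot bosses); origin at bench level right under the pivot; z up, -x is the side to which the barrel's mouth tips, +x the side of the dish, y the hinge line
- ferrule: brass plug 13.5 mm in diameter, 15 mm long, chamfered at the lower end; origin at the centre of the chamfered end, z along its axis. It is held by two spring detents in the barrel, its origin 38 mm below the pivot point and its upper face 23 mm below; a push of about 7 N along the barrel drives it past them. Pushed till the rod tip is 55 mm below the pivot point (10 mm out of the lower end) it is out and falls
- ferrule_center (a point): middle of the ferrule
- dish: round aluminium weighing dish, loose, 68 mm over the rim, 20 mm high, 3 mm walls; origin at the centre of its underside. It stands beside the clamp where the ferrule falls when the barrel is at its stop, and need not be touched
- rod: push rod: straight steel shaft 10 mm in diameter and 150 mm long, then a black cylindrical knob 22 mm in diameter and 32 mm long on the same axis, 70 g; origin at the free end of the shaft (the tip), z toward the knob. It stands loosely upright in the rod stand
- rod_tip (a point): free end of the rod's shaft (same as the rod's origin)
- rod_stand: fixed stand: dark disc 64 mm in diameter with an upright aluminium tube, bore 16 mm, flared to 25 mm at its top 70 mm above the bench; origin at the centre of its underside, z up. The rod's tip stands on the disc, 8 mm above the bench. Clamp and stand are to the left and right (either way round) of a tall fixed microscope that begins at x = 0.58 m, y -0.13 to 0.06; cross its front drawn back
- post_loose: bystander: bare steel post lying, 75 mm long, 13 mm thick
- coverslip_box: bystander: small square box, 36 x 36 x 17 mm
- hex_key_4: bystander: hex key lying, 87 x 24 x 5 mm
- screw_tin: bystander: round open tin of screws, 49 mm in diameter, 18 mm high
Not all that is in view belongs to the job. Of the things like the rod, leave any that is orange, red or turquoise; of the rest the smaller one is meant.

How it is judged:
On the way, in this order (a step that is already met when the one before it is completed fails the run):
1. the barrel is tipped to its stop (within 0.07 rad) (value of joint barrel above 0.58 rad), for 0.2 s.
2. with the barrel still tipped, the rod's tip is inside the bore, more than 65 mm below the mouth (z of rod_tip in the frame of barrel_mouth between -0.16 and -0.065 m and value of joint barrel above 0.58 rad and x of rod_tip in the frame of barrel_mouth between -0.007 and 0.007 m and y of rod_tip in the frame of barrel_mouth between -0.007 and 0.007 m), for 0.05 s.
3. the ferrule lies in the dish (horizontal distance between ferrule_center and dish below 0.03 m and z of ferrule_center in the frame of dish below 0.022 m and angle between dish's own z axis and vertical below 0.1 rad and linear speed of ferrule below 0.03 m/s), for 0.2 s.
At the end, for the whole second after the job is handed in: The ferrule lies at rest in the dish (middle within 30 mm of the dish's centre, under 22 mm above its underside), the dish stands level, the barrel is still tipped by more than 0.55 rad, and the rod stands at rest in its stand, tip down on the disc (within 6 mm) and within 0.2 rad of upright (all of step 3 and value of joint barrel above 0.55 rad and horizontal distance between rod_tip and rod_stand below 0.01 m and z of rod_tip in the frame of rod_stand below 0.014 m and angle between rod's own z axis and vertical below 0.2 rad and linear speed of rod below 0.03 m/s); the robot touches nothing.
It fails at once if the post loose is shifted by more than 20 mm (distance of post_loose from where it was at the start of the episode above 0.02 m).
It fails at once if the coverslip box is shifted by more than 20 mm (distance of coverslip_box from where it was at the start of the episode above 0.02 m).
It fails at once if the hex key 4 is shifted by more than 20 mm (distance of hex_key_4 from where it was at the start of the episode above 0.02 m).
It fails at once if the screw tin is shifted by more than 20 mm (distance of screw_tin from where it was at the start of the episode above 0.02 m).
It fails at once if the dish is shifted by more than 25 mm (distance of dish from where it was at the start of the episode above 0.025 m).
It also fails if it takes over 72 s, if anything falls off the work surface, if the arm or the gripper's body presses on something with over 40 N, if the wrist force passes 120 N, or if a joint passes its speed limit or range.

## Working session

There is one attempt and no reset: what is moved stays moved. The work goes in short steps, Python scripts to look and compute and a tool call to move; the robot and the scene stay as the last step left them, time stands still between calls to the robot, and variables do not carry over. Pictures are saved under pics/ and viewed, at most 10 in all, crops included, and the job is handed in when it is done.

Besides the shell and the picture viewer there is one more tool, called as a command line: name --pt "numbers of a row" for each row, then --argument value for the rest. step_arm: Moves the arm, as the interface text tells. Shifts and turns lie within -1 to 1; 1 stands for 25 mm of shift or 0.12 rad of turn. Its arguments: {"type":"object","properties":{"delta_pos":{"type":"array"},"turn":{"type":"array"},"grip":{"type":"number"},"newtons":{"type":"number"}},"required":["delta_pos","turn"]}

```bash
ls; mkdir -p pics; cat > h.py <<'E'
import numpy as np, cv2
from bench import *
def snap(n):
    c=camera(n); return c
def cloud(c):
    K=c["mtx"];z=c["z_map"];v,u=np.mgrid[:480,:640]
    P=np.stack([(u-K[0,2])/K[0,0]*z,-(v-K[1,2])/K[1,1]*z,-z,np.ones_like(z)],-1)
    return (P@np.linalg.inv(c["view"]).T)[...,:3]
E
python3 - <<'E'
from h import *
s=read_state();print(s)
for n in("top","side"):
    c=snap(n);np.savez(f"{n}0.npz",**c);cv2.imwrite(f"pics/{n}0.png",c["image"][...,::-1])
    print(n,c["mtx"],np.linalg.inv(c["view"]),(c["z_map"]>0).mean(), [k for k in c])
E
```

```text
pics
{'time': 0.0, 'joint_positions': array([ 1.24841402,  0.33290126, -0.064702  ,  1.46096494,  0.02156848,
        1.3498947 , -0.08852054]), 'joint_vel': array([-0.00058322, -0.00085312, -0.00068617,  0.00066101, -0.00020221,
        0.00105699,  0.0007015 ]), 'joint_torque': array([ 2.90043454e-04, -6.23241305e+01,  2.49656121e-02, -3.89902210e+01,
       -6.13812916e-02,  3.97964590e-02,  1.47032074e-04]), 'ee_pos': array([ 0.1844573 , -0.59674221,  0.22172431]), 'eef_rot': array([ 9.88787375e-01,  1.49328443e-01, -1.28437190e-04, -7.25884232e-04]), 'ft_force': array([-0.20414462,  0.16749672, -1.60556948]), 'torque': array([ 0.00552992, -0.00947425,  0.04321344]), 'grip_force': 0.0, 'width': 0.08719631874891842}
top [[584.96041425   0.         322.77127727]
 [  0.         584.96041425 226.60635724]
 [  0.           0.           1.        ]] [[-0.02835229  0.99557368 -0.0896058   0.34314967]
 [-0.99948804 -0.02956457 -0.0122306  -0.00466163]
 [-0.01482562  0.08921316  0.99590221  1.67475879]
 [ 0.          0.          0.          1.        ]] 0.995966796875 ['image', 'z_map', 'mtx', 'view']
side [[466.72862434   0.         320.57256356]
 [  0.         466.72862434 227.34411992]
 [  0.           0.           1.        ]] [[-0.99561604  0.03217182 -0.08782758  0.38902365]
 [-0.09349096 -0.37094654  0.9239362   1.04212538]
 [-0.00285462  0.92809678  0.37232809  0.53228859]
 [ 0.          0.          0.          1.        ]] 0.9424348958333333 ['image', 'z_map', 'mtx', 'view']
```

View pics/top0.png

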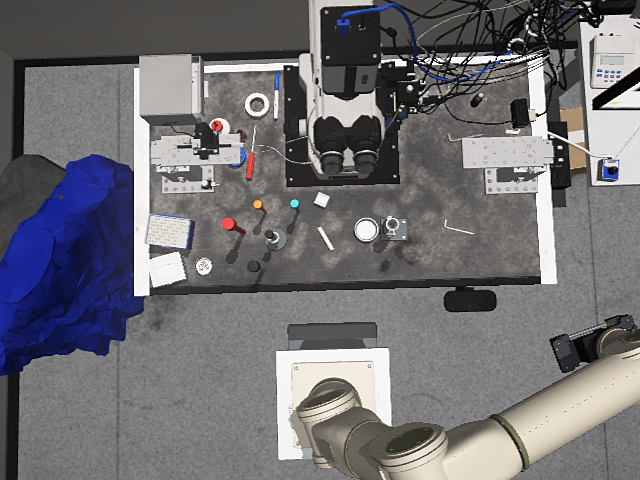

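View pics/side0.png

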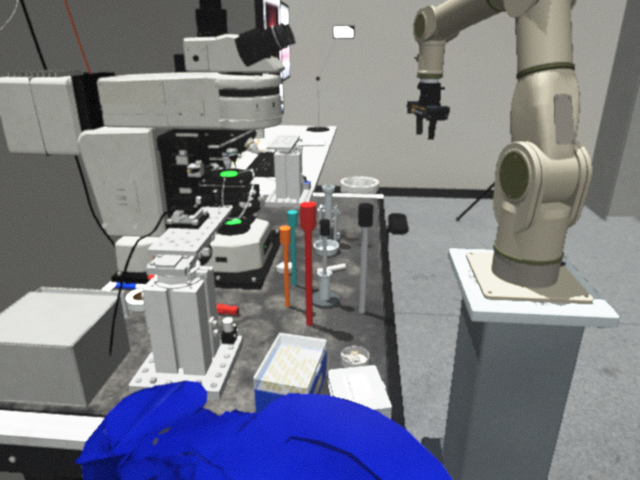

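The top view shows the clamp at about (393,228), the dish at (367,230), and the stand with the black-knobbed rod at (275,240). A second, larger black-knobbed rod is at (253,266). The bystanders are the post (325,238), box (322,200), tin (204,266) and hex key (460,228). Next I'll zoom in.

```bash
python3 - <<'E'
from h import *
t=dict(np.load("top0.npz"));s=dict(np.load("side0.npz"))
a=cv2.resize(t["image"][190:290,190:420],(800,348),interpolation=cv2.INTER_CUBIC)
b=cv2.resize(s["image"][170:330,250:400],(240*1,256))
b=cv2.resize(s["image"][175:320,270:390],(207,250),interpolation=cv2.INTER_CUBIC)
o=np.zeros((600,800,3),np.uint8);o[:348]=a;o[350:,:207]=b
k=cv2.resize(t["image"][205:255,345:415],(350,250),interpolation=cv2.INTER_CUBIC);o[350:,220:570]=k
cv2.imwrite("pics/z.png",o[...,::-1])
P=cloud(t);np.set_printoptions(precision=3,suppress=True)
for n,(u0,u1,v0,v1) in dict(clamp=(382,412,214,244),dish=(352,383,215,245),stand=(258,290,222,252),big=(245,262,258,275),red=(215,245,212,245)).items():
    p=P[v0:v1,u0:u1].reshape(-1,3)
    for lo,hi in((.003,.015),(.015,.03),(.06,.08),(.08,.13),(.13,.158),(.158,.18),(.18,.21),(.21,.3)):
        q=p[(p[:,2]>lo)&(p[:,2]<hi)]
        if len(q)>4: print(n,lo,hi,len(q),"med",np.median(q,0),"min",q.min(0),"max",q.max(0))
E
```

```text
clamp 0.003 0.015 344 med [ 0.474 -0.206  0.007] min [ 0.439 -0.238  0.003] max [ 0.524 -0.152  0.015]
clamp 0.015 0.03 27 med [ 0.469 -0.159  0.018] min [ 0.451 -0.209  0.015] max [ 0.508 -0.152  0.029]
clamp 0.06 0.08 18 med [ 0.48  -0.164  0.071] min [ 0.456 -0.175  0.06 ] max [ 0.489 -0.153  0.078]
clamp 0.08 0.13 87 med [ 0.468 -0.163  0.103] min [ 0.452 -0.178  0.08 ] max [ 0.509 -0.153  0.127]
clamp 0.13 0.158 55 med [ 0.484 -0.167  0.151] min [ 0.471 -0.177  0.132] max [ 0.495 -0.148  0.158]
clamp 0.158 0.18 57 med [ 0.48  -0.165  0.166] min [ 0.465 -0.182  0.159] max [ 0.496 -0.149  0.174]
dish 0.003 0.015 337 med [ 0.482 -0.111  0.006] min [ 0.439 -0.154  0.003] max [ 0.524 -0.066  0.015]
dish 0.015 0.03 94 med [ 0.484 -0.111  0.019] min [ 0.45  -0.153  0.015] max [ 0.514 -0.073  0.029]
stand 0.003 0.015 362 med [0.459 0.148 0.007] min [0.426 0.113 0.003] max [0.512 0.203 0.015]
stand 0.015 0.03 15 med [0.46  0.141 0.017] min [0.447 0.127 0.015] max [0.484 0.158 0.025]
stand 0.06 0.08 49 med [0.458 0.148 0.069] min [0.449 0.139 0.061] max [0.477 0.167 0.08 ]
stand 0.08 0.13
[... 361 characters left out ...]
 10 med [0.379 0.185 0.106] min [0.375 0.183 0.081] max [0.387 0.188 0.13 ]
big 0.21 0.3 119 med [0.381 0.187 0.238] min [0.368 0.175 0.212] max [0.395 0.202 0.247]
red 0.003 0.015 143 med [0.496 0.274 0.005] min [0.45  0.242 0.003] max [0.544 0.326 0.013]
red 0.06 0.08 7 med [0.482 0.241 0.071] min [0.479 0.239 0.061] max [0.49  0.246 0.076]
red 0.08 0.13 18 med [0.483 0.24  0.107] min [0.48  0.239 0.083] max [0.492 0.247 0.128]
red 0.13 0.158 6 med [0.483 0.24  0.141] min [0.479 0.239 0.131] max [0.489 0.246 0.152]
red 0.158 0.18 6 med [0.481 0.24  0.163] min [0.48  0.239 0.158] max [0.487 0.244 0.166]
red 0.21 0.3 155 med [0.485 0.243 0.256] min [0.472 0.231 0.211] max [0.502 0.259 0.265]
```

View pics/z.png

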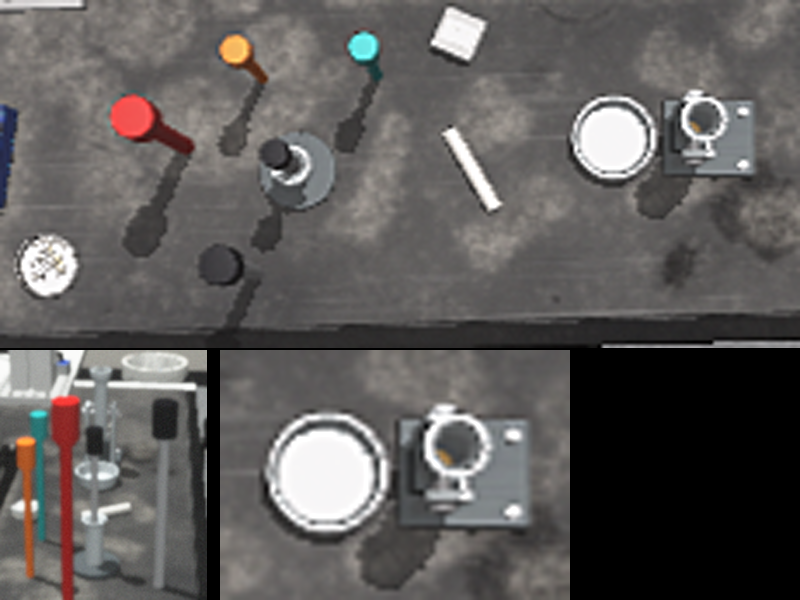

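The zoom shows the brass ferrule visible down the bore, the dish to the left of the clamp (so the mouth tips toward world -y), and the smaller black rod in its stand. Next: the heights of the neighbours, the clamp yaw and the circle centres.

```bash
python3 - <<'E'
from h import *
t=dict(np.load("top0.npz"));P=cloud(t);np.set_printoptions(precision=4,suppress=True)
hsv=cv2.cvtColor(t["image"],cv2.COLOR_RGB2HSV)
for n,(u0,u1,v0,v1) in dict(orange=(250,272,196,220),turq=(285,303,196,220),rightstage=(460,556,120,194),micro=(280,405,120,190),box=(310,335,190,210)).items():
    p=P[v0:v1,u0:u1].reshape(-1,3);q=p[p[:,2]>.03]if n!="box" else p[p[:,2]>.01]
    if len(q): print(n,len(q),"p98z",np.percentile(q[:,2],98),"min",q.min(0),"max",q.max(0),"topmed",np.median(q[q[:,2]>np.percentile(q[:,2],98)-.01],0))
def circ(n,lo,hi,c,r):
    q=P.reshape(-1,3);q=q[(q[:,2]>lo)&(q[:,2]<hi)&(np.hypot(q[:,0]-c[0],q[:,1]-c[1])<r)]
    print(n,len(q),cv2.minEnclosingCircle(q[:,:2].astype(np.float32)),np.median(q[:,2]))
circ("mouth",.155,.18,(.48,-.165),.025)
circ("knob",.18,.21,(.463,.154),.02)
circ("standtop",.06,.075,(.459,.148),.02)
circ("disc",.004,.012,(.459,.148),.04)
circ("dish",.014,.025,(.482,-.111),.04)
q=P.reshape(-1,3);q=q[(q[:,2]>.0055)&(q[:,2]<.012)&(q[:,1]<-.15)&(q[:,1]>-.22)&(abs(q[:,0]-.48)<.045)]
print(cv2.minAreaRect(q[:,:2].astype(np.float32)*1000))
E
```

```text
orange 90 p98z 0.1875977585137151 min [0.5307 0.1706 0.0353] max [0.5519 0.1921 0.1885] topmed [0.5411 0.1816 0.1826]
turq 84 p98z 1.6747587887757631 min [ 0.3431 -0.0047  0.0315] max [0.5513 0.0967 1.6748] topmed [ 0.3431 -0.0047  1.6748]
rightstage 3500 p98z 0.23970769837089043 min [ 0.3431 -0.5881  0.0301] max [ 0.7808 -0.0047  1.6748] topmed [ 0.6461 -0.4375  0.2339]
micro 4758 p98z 0.5643763803397214 min [ 0.3431 -0.2068  0.03  ] max [0.7987 0.1198 1.6748] topmed [ 0.5852 -0.0262  0.5586]
box 153 p98z 0.0242106389348344 min [ 0.5424 -0.0178  0.0102] max [0.5978 0.0419 0.0263] topmed [0.5715 0.0185 0.0176]
mouth 68 ((0.48062485456466675, -0.16447535157203674), 0.017352895811200142) 0.1653080401294611
knob 59 ((0.4631698727607727, 0.15353494882583618), 0.010937121696770191) 0.1899542696114449
standtop 47 ((0.4618140459060669, 0.1525982767343521), 0.015164313837885857) 0.068988645085587
disc 220 ((0.45860955119132996, 0.1473178267478943), 0.038554057478904724) 0.007574453958533178
dish 89 ((0.4820355474948883, -0.10621832311153412), 0.03376111760735512) 0.018643326935642968
((481.70477294921875, -184.41275024414062), (68.93685150146484, 83.117919921875), 87.80191802978516)
```

step_arm --pt "0.6 1 0.1" --pt "0.6 1 0.1" --pt "0.6 1 0.1" --pt "0.6 1 0.1" --pt "0.6 1 0.1" --pt "0.6 1 0.1" --pt "0.6 1 0.1" --pt "0.6 1 0.1" --pt "0.6 1 0.1" --pt "0.6 1 0.1" --turn '[-0.25, -0.25, -0.25, -0.25, -0.25, -0.25, -0.25, -0.25, -0.25, -0.25]' --grip 1 --newtons 20

```text
time: 1.1
ee_pos: [0.3349, -0.3459, 0.2474]
eef_rot: [1.0, -0.001, -0.0, -0.0]
ft_force: [0.9, 0.9, -0.2]
width: 0.015
grip_force: 0.0
```

step_arm --pt "0.59 0.94 0" --pt "0.59 0.94 0" --pt "0.59 0.94 0" --pt "0.59 0.94 0" --pt "0.59 0.94 0" --pt "0.59 0.94 0" --pt "0.59 0.94 0" --pt "0.59 0.94 0" --pt "0.59 0.94 0" --pt "0.59 0.94 0" --pt "0 0 -0.4" --pt "0 0 0" --turn '[0, 0, 0, 0, 0, 0, 0, 0, 0, 0, 0, 0]'

```text
time: 2.3
ee_pos: [0.4814, -0.1118, 0.2361]
eef_rot: [1.0, 0.0, -0.001, -0.0]
ft_force: [-0.0, -0.0, -0.1]
width: 0.0005
grip_force: 0.0
```

step_arm --pt "0 0 -0.8" --pt "0 0 -0.8" --pt "0 0 -0.8" --pt "0 0 -0.92" --pt "0 -0.5 0" --pt "0 -0.5 0" --pt "0 -0.4 0" --pt "0 0 0" --turn '[0, 0, 0, 0, 0, 0, 0, 0]'

```text
time: 3.1
ee_pos: [0.4824, -0.1494, 0.1557]
eef_rot: [1.0, -0.002, 0.001, 0.0]
ft_force: [0.7, -1.3, 0.0]
width: 0.0004
grip_force: 0.0
```

step_arm --pt "0 -0.4 0" --pt "0 -0.4 0" --pt "0 -0.4 0" --pt "0 0 0" --turn '[0, 0, 0, 0]'

```text
time: 3.5
ee_pos: [0.4819, -0.1786, 0.1543]
eef_rot: [1.0, -0.001, -0.0, 0.0]
ft_force: [-0.5, -0.1, -0.7]
width: 0.0003
grip_force: 0.0
```

```bash
python3 - <<'E'
from h import *
t=snap("top");s=snap("side");np.set_printoptions(precision=3,suppress=True)
o=np.zeros((300,800,3),np.uint8)
o[:,:400]=cv2.resize(t["image"][195:255,350:430],(400,300));o[:,400:]=cv2.resize(s["image"][150:270,270:430],(400,300))
cv2.imwrite("pics/tip.png",o[...,::-1]);print(read_state()["ft_force"])
E
```

```text
[-0.094 -0.171 -0.259]
```

View pics/tip.png

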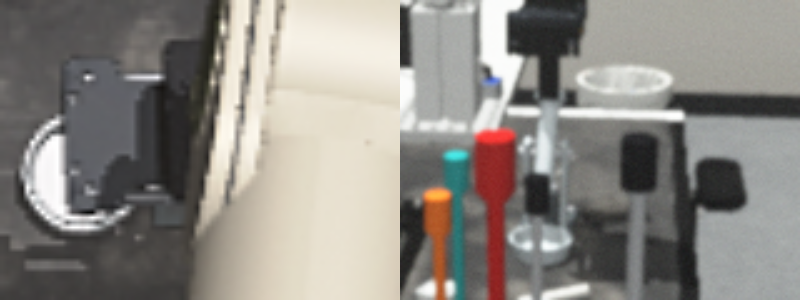

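The hand hides the barrel in the top view, and the side view shows the fingers right at the mouth. I'll keep pushing in small steps and watch the force.

step_arm --pt "0 -0.2 0" --pt "0 -0.2 0" --pt "0 0 0" --turn '[0, 0, 0]'

```text
time: 3.9
ee_pos: [0.4825, -0.1831, 0.1546]
eef_rot: [1.0, 0.002, -0.0, -0.003]
ft_force: [-2.3, 16.2, 3.8]
width: 0.0003
grip_force: 7.5
```

step_arm --pt "0 1 0" --pt "-0.2 0.2 1" --pt "-0.5 0 1" --pt "-0.8 0 1" --pt "-1 0.5 1" --pt "-0.8 1 1" --pt "0 1 0" --pt "0 1 0" --pt "0 1 0" --pt "0 1 0" --pt "0 1 0" --pt "0 1 0" --turn '[0, 0, 0.5, 1, 1, 1, 1, 1, 1, 1, 1, 1]'

```text
time: 5.1
ee_pos: [0.3997, 0.0309, 0.28]
eef_rot: [0.841, 0.542, 0.0, 0.001]
ft_force: [0.2, 0.3, 0.6]
width: 0.0006
grip_force: 0.0
```

```bash
python3 - <<'E'
from h import *
t=snap("top");np.savez("top1.npz",**t);P=cloud(t);np.set_printoptions(precision=4,suppress=True)
s=snap("side");np.savez("side1.npz",**s)
p=P[205:255,375:425].reshape(-1,3)
for lo in np.arange(.11,.17,.01):
    q=p[(p[:,2]>lo)&(p[:,2]<lo+.01)]
    if len(q)>3:print(lo,len(q),q.min(0),q.max(0),np.median(q,0))
o=np.zeros((400,800,3),np.uint8)
o[:,:400]=cv2.resize(t["image"][205:255,365:415],(400,400),interpolation=cv2.INTER_CUBIC);o[:,400:]=cv2.resize(s["image"][190:260,295:365],(400,400),interpolation=cv2.INTER_CUBIC)
cv2.imwrite("pics/tip2.png",o[...,::-1])
E
```

```text
0.11 43 [ 0.4584 -0.1778  0.1101] [ 0.5042 -0.1584  0.12  ] [ 0.482  -0.1683  0.1137]
0.12 29 [ 0.4706 -0.2036  0.1205] [ 0.4892 -0.1691  0.1296] [ 0.4785 -0.1772  0.1259]
0.13 61 [ 0.4684 -0.2204  0.13  ] [ 0.4923 -0.1758  0.1399] [ 0.4794 -0.2054  0.1361]
0.13999999999999999 52 [ 0.4624 -0.2205  0.1401] [ 0.4941 -0.1835  0.1495] [ 0.4784 -0.2111  0.1448]
0.14999999999999997 36 [ 0.4646 -0.2118  0.1502] [ 0.4936 -0.1896  0.1596] [ 0.4819 -0.1963  0.1544]
0.15999999999999998 10 [ 0.472  -0.1969  0.1602] [ 0.4849 -0.191   0.1671] [ 0.4784 -0.1942  0.1619]
```

View pics/tip2.png

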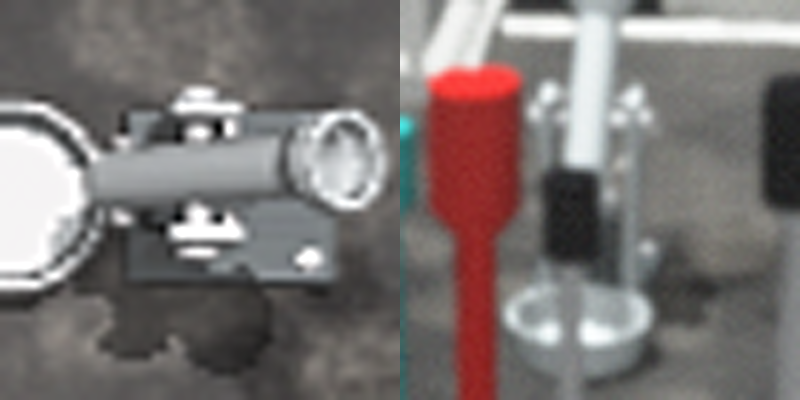

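The barrel is at its stop: the rim's top point is at z about .163, y about -.194, where the geometry puts it for 37°. Next I'll fetch the rod.

step_arm --pt "0.2 0.7 0" --pt "0.2 0.7 0" --pt "0.3 0.7 0" --pt "0.3 0.7 0" --pt "0.4 0.7 0" --pt "0.4 0.7 0" --pt "0.4 0.4 0" --pt "0.33 0.3 0" --pt "0 0 0" --pt "0 0 0" --turn '[1, 1, 1, 1, 1, 1, 1, 0.5, 0, 0]' --grip 0.42

```text
time: 6.2
ee_pos: [0.4629, 0.1521, 0.2795]
eef_rot: [0.525, 0.851, -0.0, -0.0]
ft_force: [-0.4, -0.5, 0.6]
width: 0.05
grip_force: 0.0
```

step_arm --pt "0 0 -0.9" --pt "0 0 -0.9" --pt "0 0 -0.9" --pt "0 0 -0.9" --pt "0 0 -0.8" --pt "0 0 -0.5" --pt "0 0 0" --turn '[0, 0, 0, 0, 0, 0, 0]'

```text
time: 6.9
ee_pos: [0.462, 0.1518, 0.1559]
eef_rot: [0.524, 0.852, -0.001, -0.001]
ft_force: [0.3, -0.6, 0.4]
width: 0.0502
grip_force: 0.0
```

step_arm --pt "0 0 0" --pt "0 0 0" --pt "0 0 0" --pt "0 0 0" --pt "0 0 0" --turn '[0, 0, 0, 0, 0]' --grip 1 --newtons 25

```text
time: 7.4
ee_pos: [0.4632, 0.153, 0.1574]
eef_rot: [0.523, 0.852, 0.0, 0.0]
ft_force: [0.4, 0.4, 1.2]
width: 0.0214
grip_force: 25.0
```

step_arm --pt "0 0 0.7" --pt "0 0 1" --pt "0 0 1" --pt "0 0 1" --pt "0 0 1" --pt "0 0 1" --pt "0 0 1" --pt "0 0 1" --pt "-0.5 -0.3 0.4" --pt "-0.7 -0.8 0" --pt "-0.7 -1 0" --pt "-0.6 -1 0" --turn '[0, 0, 0, 0, 0, 0, 0, 0, 0, -0.5, -1, -1]'

```text
time: 8.6
ee_pos: [0.3994, 0.0748, 0.3597]
eef_rot: [0.646, 0.763, 0.0, 0.0]
ft_force: [0.9, -0.2, -0.6]
width: 0.0212
grip_force: 25.0
```

step_arm --pt "0 -1 0" --pt "0 -1 0" --pt "0 -1 0" --pt "0 -1 0" --pt "0 -1 0" --pt "0 -1 0" --pt "0 -1 0" --pt "0 -1 0" --pt "0.5 -0.7 0" --pt "0.7 -0.5 0" --pt "0.7 0 0" --pt "0 0 0" --turn '[-1, -0.7, 0, 0, 0, 0, 0, 0, 0, 0, 0, 0]'

```text
time: 9.8
ee_pos: [0.4491, -0.1552, 0.3584]
eef_rot: [0.719, 0.695, 0.0, -0.001]
ft_force: [0.2, 0.7, -1.0]
width: 0.0214
grip_force: 25.0
```

```bash
python3 - <<'E'
from h import *
s=snap("side");t=snap("top");print(read_state()["ee_pos"]);np.savez("side2.npz",**s);np.savez("top2.npz",**t)
o=np.zeros((480,800,3),np.uint8)
o[:,:480]=cv2.resize(s["image"][110:270,240:400],(480,480),interpolation=cv2.INTER_CUBIC)
o[:320,480:]=cv2.resize(t["image"][190:270,340:420],(320,320))
cv2.imwrite("pics/r.png",o[...,::-1])
E
```

```text
[ 0.44780792 -0.15482793  0.35903096]
```

View pics/r.png

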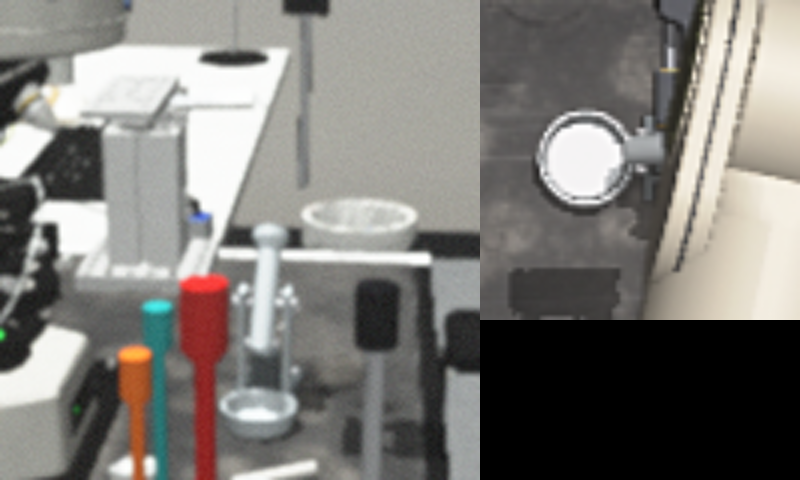

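The side view shows the rod hanging nearly upright, tip at about (341,173), and the tilted barrel mouth at about (329,188). Next I'll get the shaft line from depth.

```bash
cat >> h.py <<'E'
def rodline(s,tcp,r=.06):
    """steel shaft points from a side view's depth: near the tcp column, below it"""
    P=cloud(s);q=P[(s["z_map"]>0)&(abs(P[...,0]-tcp[0])<r)&(abs(P[...,1]-tcp[1])<.12)&(P[...,2]>.175)&(P[...,2]<tcp[2]-.02)]
    return q
E
python3 - <<'E'
from h import *
np.set_printoptions(precision=4,suppress=True)
s=dict(np.load("side2.npz"));q=rodline(s,[.4485,-.155,.3587])
print(len(q))
for z in np.arange(.18,.34,.015):
    m=q[abs(q[:,2]-z)<.0075]
    if len(m): print(z,len(m),np.median(m,0),m[:,2].min())
E
```

```text
191
0.21000000000000002 11 [ 0.4508 -0.1547  0.2118] 0.20859874897137393
0.22500000000000003 24 [ 0.4495 -0.1522  0.2241] 0.2177835275072466
0.24000000000000005 22 [ 0.4497 -0.1535  0.2395] 0.23286170481036844
0.25500000000000006 23 [ 0.451  -0.1516  0.2553] 0.24808273509275286
0.2700000000000001 21 [ 0.4489 -0.152   0.2689] 0.2631686404089773
0.2850000000000001 18 [ 0.449  -0.1521  0.2851] 0.27836049213965736
0.3000000000000001 24 [ 0.448  -0.1534  0.3007] 0.2936661725705615
0.3150000000000001 23 [ 0.4471 -0.1536  0.3153] 0.30865520660095613
0.3300000000000001 24 [ 0.4484 -0.1539  0.3299] 0.3226678317888837
```

step_arm --pt "0.4 -0.6 0" --pt "0.4 -0.7 0" --pt "0.34 -0.66 0" --pt "0 0 -0.5" --pt "0 0 -0.6" --pt "0 0 -0.5" --pt "0 0 0" --pt "0 0 0" --turn '[0, 0, 0, 0, 0, 0, 0, 0]'

```text
time: 10.7
ee_pos: [0.4761, -0.2033, 0.3198]
eef_rot: [0.719, 0.695, -0.0, 0.0]
ft_force: [1.1, -0.3, 0.4]
width: 0.0216
grip_force: 25.0
```

```bash
python3 - <<'E'
from h import *
np.set_printoptions(precision=4,suppress=True)
s=snap("side");t=snap("top");e=read_state()["ee_pos"];print(e);np.savez("side3.npz",**s)
P=cloud(s);q=P[(s["z_map"]>0)&(abs(P[...,0]-e[0])<.04)&(abs(P[...,1]-e[1])<.1)&(P[...,2]>.12)&(P[...,2]<.30)]
for z in np.arange(.13,.30,.01):
    m=q[abs(q[:,2]-z)<.005]
    if len(m): print(round(z,3),len(m),np.median(m,0),m[:,0].min(),m[:,0].max())
cv2.imwrite("pics/m.png",cv2.resize(s["image"][130:230,280:380],(600,600),interpolation=cv2.INTER_CUBIC)[...,::-1])
E
```

```text
[ 0.4765 -0.2035  0.3204]
0.13 34 [ 0.4811 -0.1804  0.131 ] 0.4713313728105273 0.4908414271109176
0.14 37 [ 0.4819 -0.1884  0.1406] 0.466443747556798 0.497095461406344
0.15 46 [ 0.4822 -0.1923  0.15  ] 0.4663799305904754 0.4977847079049512
0.16 24 [ 0.48   -0.1939  0.1577] 0.466635001438986 0.49425535668463927
0.17 7 [ 0.4752 -0.2023  0.1729] 0.4724844891444735 0.48071432736776976
0.18 14 [ 0.4765 -0.2017  0.1803] 0.47228655706166356 0.48077783871747476
0.19 13 [ 0.4777 -0.2016  0.1904] 0.4725733586354544 0.4809088422353506
0.2 14 [ 0.4765 -0.2013  0.1989] 0.4725055432059926 0.481071376068835
0.21 14 [ 0.4766 -0.2011  0.2097] 0.47244726399979703 0.4808351497508342
0.22 16 [ 0.4768 -0.2007  0.2202] 0.4725853760651849 0.48099706232442313
0.23 14 [ 0.4769 -0.2029  0.2294] 0.4726072628427438 0.48113242298846526
0.24 15 [ 0.4779 -0.2003  0.2414] 0.47260354706599894 0.48135501249072377
0.25 13 [ 0.4755 -0.2018  0.249 ] 0.47278892594151983 0.48167112044353727
0.26 11 [ 0.4755 -0.2001  0.2608] 0.47264013981206193 0.4786026571647706
0.27 10 [ 0.4755 -0.2     0.2706] 0.4726227108311664 0.4785977320918511
0.28 11 [ 0.4756 -0.1995  0.2797] 0.4727806510145104 0.4786697489039004
0.29 12 [ 0.4757 -0.2006  0.2897] 0.47283372499287346 0.4787318256341828
```

View pics/m.png

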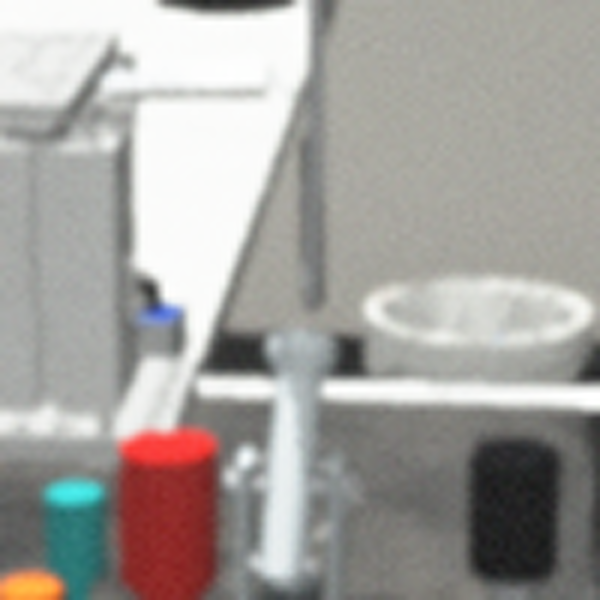

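The side view shows the rod tip about 5 mm left of the mouth's centre and a few mm above the rim. I'll shift +3 mm in x and lower it into the funnel.

step_arm --pt "0.13 0 0" --pt "0 0 -0.4" --pt "0 0 -0.4" --pt "0 0 -0.3" --pt "0 0 0" --turn '[0, 0, 0, 0, 0]'

```text
time: 11.3
ee_pos: [0.4789, -0.2035, 0.2904]
eef_rot: [0.719, 0.695, -0.0, -0.001]
ft_force: [0.6, -0.1, -0.6]
width: 0.0211
grip_force: 25.0
```

step_arm --pt "0 0 -0.1" --pt "0 -0.2 0" --pt "0 -0.24 -0.03" --pt "0 -0.44 -0.03" --pt "0 -0.43 -0.09" --pt "0 -0.43 -0.09" --pt "0 0 0" --turn '[0, 0, 0, 0, 0, 0, 0]' --newtons 5

```text
time: 12.0
ee_pos: [0.4789, -0.2493, 0.2828]
eef_rot: [0.72, 0.694, -0.0, -0.0]
ft_force: [-0.6, 0.4, -0.4]
width: 0.0217
grip_force: 5.0
```

```bash
cat >> h.py <<'E'
def shaft(e,zlo=.172):
    s=snap("side");P=cloud(s)
    q=P[(s["z_map"]>0)&(abs(P[...,0]-e[0])<.03)&(P[...,1]<-.19)&(P[...,1]>-.36)&(P[...,2]>zlo)&(P[...,2]<e[2]-.005)]
    zs=np.arange(zlo,e[2],.01);m=[np.median(q[abs(q[:,2]-z)<.005],0) for z in zs if (abs(q[:,2]-z)<.005).sum()>2]
    m=np.array(m);f=np.polyfit(m[:,2],m[:,:2],1)
    return m,f,s
E
python3 - <<'E'
from h import *
np.set_printoptions(precision=4,suppress=True)
e=read_state()["ee_pos"];m,f,s=shaft(e);print(e,m,"dy/dz",f[0], "tilt",np.arctan(f[0]))
E
```

```text
[ 0.4789 -0.2493  0.2828] [[ 0.4801 -0.2135  0.1748]
 [ 0.479  -0.217   0.1826]
 [ 0.4793 -0.2193  0.1927]
 [ 0.4794 -0.2224  0.2022]
 [ 0.4793 -0.2253  0.2125]
 [ 0.4797 -0.2281  0.2227]
 [ 0.479  -0.2315  0.2319]
 [ 0.4779 -0.2328  0.2421]
 [ 0.4778 -0.2347  0.2519]
 [ 0.4782 -0.2369  0.2622]
 [ 0.4784 -0.2401  0.2721]] dy/dz [-0.0181 -0.2644] tilt [-0.0181 -0.2585]
```

The rod is swivelling in the grip as planned: 0.26 rad so far.

step_arm --pt "0 -0.42 -0.14" --pt "0 -0.42 -0.14" --pt "-0.02 -0.39 -0.19" --pt "-0.02 -0.39 -0.19" --pt "-0.02 -0.37 -0.24" --pt "-0.02 -0.37 -0.24" --pt "0 0 0" --turn '[0, 0, 0, 0, 0, 0, 0]'

```text
time: 12.75
ee_pos: [0.4767, -0.3076, 0.2537]
eef_rot: [0.72, 0.694, -0.0, -0.001]
ft_force: [-0.3, -0.6, -0.7]
width: 0.0216
grip_force: 5.0
```

```bash
python3 - <<'E'
from h import *
np.set_printoptions(precision=4,suppress=True)
e=read_state()["ee_pos"];m,f,s=shaft(e);print(e,m,"dy/dz",f[0], "tilt",np.arctan(f[0]))
P=cloud(s);
q=P[(s["z_map"]>0)&(abs(P[...,0]-.48)<.02)&(P[...,1]<-.14)&(P[...,1]>-.25)&(P[...,2]>.115)&(P[...,2]<.165)]
for z in np.arange(.12,.166,.01):
    k=q[abs(q[:,2]-z)<.005];print(z,len(k),np.median(k,0),(k[:,0].min()+k[:,0].max())/2)
E
```

```text
[ 0.4767 -0.3076  0.2537] [[ 0.4773 -0.2333  0.1741]
 [ 0.4778 -0.2376  0.1816]
 [ 0.4779 -0.2455  0.1927]
 [ 0.4786 -0.2545  0.2019]
 [ 0.4769 -0.2626  0.2115]
 [ 0.4773 -0.2706  0.2222]
 [ 0.4766 -0.2799  0.2329]
 [ 0.476  -0.2858  0.2421]] dy/dz [-0.0221 -0.7987] tilt [-0.0221 -0.6739]
0.12 33 [ 0.4812 -0.174   0.1202] 0.4831310278073019
0.13 34 [ 0.4817 -0.1803  0.1307] 0.48093723835816093
0.14 37 [ 0.4794 -0.1896  0.1402] 0.48187462751620613
0.15000000000000002 44 [ 0.4796 -0.1927  0.15  ] 0.48202693702386157
0.16000000000000003 39 [ 0.4798 -0.1974  0.158 ] 0.4803823842470851
```

The rod is at about 0.66 rad, lying low in the funnel. I'll lock the grip, shift about 5 mm perpendicular to the barrel axis to centre it, then advance along the axis.

step_arm --pt "0 0 0" --pt "0 0 0" --pt "0.08 0.16 0.12" --pt "0 0.15 -0.2" --pt "0 0.15 -0.2" --pt "0 0 0" --turn '[0, 0, 0, 0, 0, 0]' --newtons 15

```text
time: 13.4
ee_pos: [0.4794, -0.2935, 0.2471]
eef_rot: [0.719, 0.695, -0.0, -0.001]
ft_force: [-0.1, -0.5, -0.1]
width: 0.0213
grip_force: 15.0
```

step_arm --pt "0 0.15 -0.2" --pt "0 0.15 -0.2" --pt "0 0 0" --turn '[0, 0, 0]'

```text
time: 13.7
ee_pos: [0.4794, -0.2863, 0.2372]
eef_rot: [0.719, 0.695, -0.0, -0.001]
ft_force: [-0.3, 0.6, -0.5]
width: 0.022
grip_force: 15.0
```

```bash
python3 - <<'E'
from h import *
np.set_printoptions(precision=4,suppress=True)
e=read_state()["ee_pos"];m,f,s=shaft(e,.178);print(e,m,"tilt",np.arctan(f[0]))
cv2.imwrite("pics/in.png",cv2.resize(s["image"][150:230,290:370],(560,560),interpolation=cv2.INTER_CUBIC)[...,::-1])
E
```

```text
[ 0.4794 -0.2863  0.2372] [[ 0.4812 -0.2278  0.1803]
 [ 0.4804 -0.2353  0.188 ]
 [ 0.4806 -0.2419  0.1971]
 [ 0.4789 -0.2508  0.2067]
 [ 0.4793 -0.2572  0.2174]
 [ 0.4797 -0.2656  0.2277]] tilt [-0.0361 -0.6666]
```

View pics/in.png

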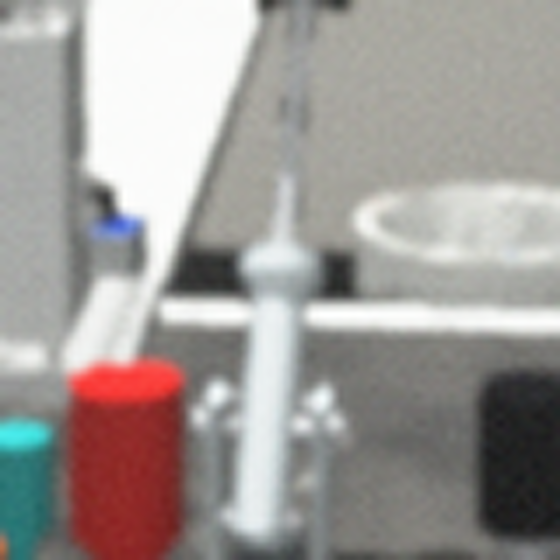

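The rod enters the mouth centrally. I'll advance down the bore.

step_arm --pt "0 0.15 -0.2" --pt "0 0.15 -0.2" --pt "0 0.15 -0.2" --pt "0 0.15 -0.2" --pt "0 0 0" --turn '[0, 0, 0, 0, 0]'

```text
time: 14.25
ee_pos: [0.4794, -0.2712, 0.2172]
eef_rot: [0.719, 0.695, -0.0, -0.001]
ft_force: [-0.6, 0.4, -0.3]
width: 0.0215
grip_force: 15.0
```

step_arm --pt "0 0.15 -0.2" --pt "0 0.15 -0.2" --pt "0 0.15 -0.2" --pt "0 0.15 -0.2" --pt "0 0 0" --turn '[0, 0, 0, 0, 0]'

```text
time: 14.75
ee_pos: [0.4794, -0.2562, 0.1973]
eef_rot: [0.719, 0.695, -0.0, -0.001]
ft_force: [-0.4, 1.0, -0.1]
width: 0.0213
grip_force: 15.0
```

step_arm --pt "0 0 0" --pt "0 0.15 -0.2" --pt "0 0.15 -0.2" --pt "0 0.15 -0.2" --pt "0 0 0" --turn '[0, 0, 0, 0, 0]' --newtons 45

```text
time: 15.25
ee_pos: [0.4797, -0.2452, 0.1826]
eef_rot: [0.719, 0.695, 0.0, -0.0]
ft_force: [1.1, 1.8, -0.1]
width: 0.0209
grip_force: 45.0
```

step_arm --pt "0 0.15 -0.2" --pt "0 0.15 -0.2" --pt "0 0.15 -0.2" --pt "0 0 0" --turn '[0, 0, 0, 0]'

```text
time: 15.65
ee_pos: [0.4797, -0.2332, 0.1671]
eef_rot: [0.719, 0.695, 0.0, -0.001]
ft_force: [3.1, 3.1, -2.2]
width: 0.0208
grip_force: 45.1
```

step_arm --pt "0 0.12 -0.16" --pt "0 0 0" --pt "0 0 0" --pt "0 0 0" --turn '[0, 0, 0, 0]'

```text
time: 16.05
ee_pos: [0.4797, -0.2311, 0.1639]
eef_rot: [0.719, 0.695, 0.0, -0.0]
ft_force: [2.3, 4.3, -0.8]
width: 0.0211
grip_force: 45.1
```

```bash
cat > d.py <<'E'
from h import *
np.set_printoptions(precision=4,suppress=True)
for n in("top","side"):
    c=snap(n);P=cloud(c);h=cv2.cvtColor(c["image"],cv2.COLOR_RGB2HSV)
    k=(abs(P[...,0]-.482)<.05)&(abs(P[...,1]+.108)<.05)&(h[...,1]>70)&(h[...,0]>8)&(h[...,0]<35)
    print(n,k.sum(),np.median(P[k],0) if k.any() else "")
E
python3 d.py
```

```text
top 16 [ 0.4606 -0.1018  0.0185]
side 10 [ 0.4653 -0.1053  0.0169]
```

The ferrule is out and in the dish (brass seen there in both views). I'll withdraw along the axis.

step_arm --pt "0 -0.3 0.4" --pt "0 -0.3 0.4" --pt "0 -0.3 0.4" --pt "0 -0.3 0.4" --pt "0 -0.3 0.4" --pt "0 -0.3 0.4" --pt "0 -0.3 0.4" --pt "0 -0.3 0.4" --pt "0 -0.3 0.4" --pt "0 -0.3 0.4" --pt "0 -0.3 0.4" --pt "0 -0.3 0.4" --turn '[0, 0, 0, 0, 0, 0, 0, 0, 0, 0, 0, 0]'

```text
time: 17.35
ee_pos: [0.4796, -0.3223, 0.2849]
eef_rot: [0.719, 0.695, 0.0, 0.0]
ft_force: [-0.2, -1.0, -1.0]
width: 0.021
grip_force: 45.0
```

step_arm --pt "0 -0.3 0.4" --pt "0 -0.3 0.5" --pt "0 -0.2 0.5" --pt "0 0 0" --turn '[0, 0, 0, 0]'

```text
time: 17.75
ee_pos: [0.4799, -0.3429, 0.3209]
eef_rot: [0.72, 0.694, 0.0, 0.001]
ft_force: [-1.1, 0.5, -1.1]
width: 0.0209
grip_force: 45.0
```

```bash
python3 d.py; python3 - <<'E'
from h import *
np.set_printoptions(precision=4,suppress=True)
e=read_state()["ee_pos"];s=snap("side");P=cloud(s)
q=P[(s["z_map"]>0)&(abs(P[...,0]-e[0])<.03)&(P[...,1]<-.17)&(P[...,1]>-.42)&(P[...,2]>.16)&(P[...,2]<e[2]+.02)]
m=np.array([np.r_[np.median(q[abs(q[:,2]-z)<.005],0),np.ptp(q[abs(q[:,2]-z)<.005][:,0])] for z in np.arange(.16,e[2]+.02,.01) if (abs(q[:,2]-z)<.005).sum()>2])
print(e,m)
q=P[(abs(P[...,0]-.48)<.02)&(P[...,1]<-.14)&(P[...,1]>-.25)&(P[...,2]>.115)&(P[...,2]<.165)]
for z in (.12,.13,.15): print(z,np.median(q[abs(q[:,2]-z)<.005],0))
E
```

```text
top 15 [ 0.4591 -0.1029  0.0192]
side 13 [ 0.4639 -0.103   0.0171]
[ 0.4797 -0.3416  0.3189] [[ 0.4841 -0.1935  0.1611  0.0141]
 [ 0.4827 -0.2463  0.204   0.0056]
 [ 0.4825 -0.2442  0.2104  0.0093]
 [ 0.4814 -0.2494  0.2202  0.0062]
 [ 0.4824 -0.2602  0.2299  0.0083]
 [ 0.4817 -0.2679  0.2402  0.0092]
 [ 0.4807 -0.2739  0.2507  0.0065]
 [ 0.4812 -0.2857  0.2603  0.0088]
 [ 0.4804 -0.2908  0.2705  0.0092]
 [ 0.4798 -0.2988  0.2816  0.0063]
 [ 0.4806 -0.3078  0.2906  0.0063]
 [ 0.4805 -0.315   0.2998  0.0092]
 [ 0.4787 -0.3219  0.31    0.0063]
 [ 0.4789 -0.3319  0.3215  0.0375]
 [ 0.4778 -0.3313  0.3303  0.0373]]
0.12 [ 0.4835 -0.1727  0.1196]
0.13 [ 0.4814 -0.1792  0.1294]
0.15 [ 0.4823 -0.1914  0.1503]
```

```bash
python3 - <<'E'
from h import *
np.set_printoptions(precision=4,suppress=True)
t=snap("top");P=cloud(t).reshape(-1,3)
for lo,hi,r in((.062,.078,.025),(.004,.0115,.036)):
    q=P[(P[:,2]>lo)&(P[:,2]<hi)&(np.hypot(P[:,0]-.4605,P[:,1]-.150)<r)]
    print(len(q),np.median(q,0),q.min(0),q.max(0),cv2.minEnclosingCircle(q[:,:2].astype(np.float32)))
s=snap("side");P=cloud(s).reshape(-1,3)
q=P[(P[:,2]>.062)&(P[:,2]<.075)&(np.hypot(P[:,0]-.4605,P[:,1]-.150)<.03)];print(len(q),q.min(0),q.max(0))
E
```

```text
64 [0.4641 0.1544 0.069 ] [0.4489 0.1389 0.0623] [0.4769 0.1669 0.0768] ((0.4632011651992798, 0.15347449481487274), 0.015437181107699871)
203 [0.4594 0.1483 0.0074] [0.4272 0.1166 0.004 ] [0.4934 0.1853 0.0115] ((0.4606079161167145, 0.1501801759004593), 0.03584013879299164)
95 [0.4512 0.1375 0.0622] [0.4799 0.168  0.0717]
```

step_arm --pt "-0.8 0.3 0.8" --pt "-0.8 0.5 0.8" --pt "-0.8 0.8 0" --pt "-0.8 1 0" --pt "0 1 0" --pt "0 1 0" --pt "0 1 0" --pt "0 1 0" --pt "0 1 0" --pt "0 1 0" --pt "0 1 0" --pt "0 1 0" --turn '[0, 0, 0, 0, 0, 0, 0, 0, 0, 0, 0, 0]'

```text
time: 19.2
ee_pos: [0.3992, -0.0754, 0.3587]
eef_rot: [0.719, 0.695, -0.0, -0.0]
ft_force: [-0.3, 0.1, -0.2]
width: 0.0207
grip_force: 45.0
```

step_arm --pt "0.1 0.9 0" --pt "0.2 0.9 0" --pt "0.4 0.9 0" --pt "0.6 0.9 -0.3" --pt "0.6 0.9 -0.8" --pt "0.5 0.58 -1" --pt "0.07 0 -1" --pt "0 0 -1" --pt "0 0 -1" --pt "0 0 -0.6" --pt "0 0 0" --pt "0 0 0" --turn '[0, 0, 0, 0, 0, 0, 0, 0, 0, 0, 0, 0]'

```text
time: 20.4
ee_pos: [0.4613, 0.0505, 0.2169]
eef_rot: [0.719, 0.695, -0.0, -0.0]
ft_force: [0.2, 0.8, -1.3]
width: 0.0205
grip_force: 45.0
```

```bash
python3 - <<'E'
from h import *
np.set_printoptions(precision=4,suppress=True)
e=read_state()["ee_pos"];s=snap("side");P=cloud(s)
q=P[(s["z_map"]>0)&(abs(P[...,0]-e[0])<.025)&(P[...,1]<.18)&(P[...,1]>.03)&(P[...,2]>.05)&(P[...,2]<e[2])]
print(e)
for z in np.arange(.055,e[2],.008):
    k=q[abs(q[:,2]-z)<.004]
    if len(k):print(round(z,3),len(k),np.median(k,0),k[:,0].min(),k[:,0].max())
cv2.imwrite("pics/st.png",cv2.resize(s["image"][200:320,260:380],(600,600),interpolation=cv2.INTER_CUBIC)[...,::-1])
E
```

```text
[0.4613 0.0505 0.2169]
0.055 39 [0.4651 0.1615 0.0548] 0.455174441128592 0.4773102414944425
0.063 55 [0.4657 0.1523 0.0636] 0.45321738820583046 0.4771761710679345
0.071 53 [0.4654 0.1505 0.0693] 0.45137611986985077 0.4796225461393207
0.103 11 [0.4626 0.1485 0.1047] 0.4603258893348269 0.4693749906894455
0.111 20 [0.4647 0.1468 0.1116] 0.45946694865129195 0.4672117601863243
0.119 22 [0.4634 0.1396 0.1201] 0.4592687680590669 0.46791824690751876
0.127 20 [0.4638 0.1336 0.1262] 0.4593915879095167 0.46853335573233124
0.135 19 [0.4623 0.1276 0.1346] 0.4585191059916113 0.46674254445595087
0.143 22 [0.4628 0.1213 0.143 ] 0.4585839044723128 0.467254084726907
0.151 21 [0.463  0.1158 0.1505] 0.4585971062779276 0.467900254511739
0.159 19 [0.4632 0.1097 0.1591] 0.4593327525656272 0.4663850998897734
0.167 24 [0.4622 0.1016 0.1674] 0.45755517939329804 0.46716818133361454
0.175 15 [0.4606 0.0967 0.1751] 0.45810933248466873 0.46497567877442825
0.183 19 [0.4615 0.0914 0.1833] 0.4571977187505566 0.4656402570445163
0.191 22 [0.4616 0.0836 0.1913] 0.45709710901453343 0.4664432620088859
0.199 19 [0.4601 0.0773 0.1985] 0.4574886130843283 0.46458170846057406
0.207 18 [0.4613 0.0713 0.2081] 0.4563592148694234 0.46503039608816854
0.215 19 [0.4605 0.0646 0.2145] 0.4531293256672213 0.4657492420782854
```

View pics/st.png

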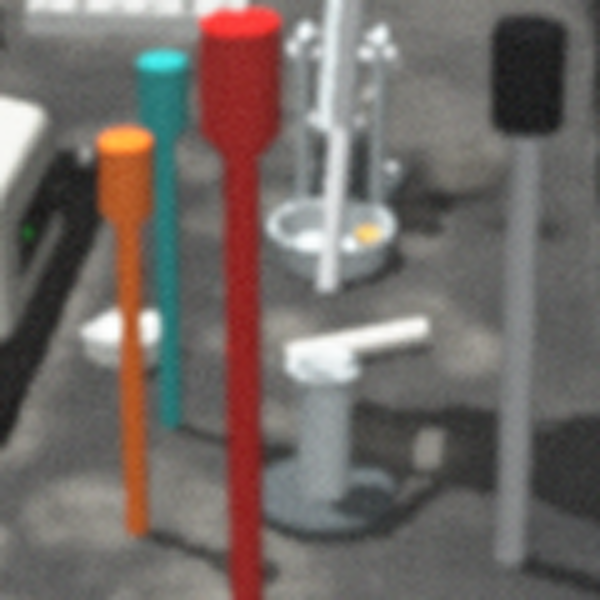

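The picture shows the brass ferrule lying in the dish, and the tilted rod's tip just above the stand's flare (about (327,290) against (325,360) in the crop). I'll lower it into the flare.

step_arm --pt "0.04 0.1 -0.3" --pt "0 0 -0.4" --pt "0 0 -0.4" --pt "0 0 -0.2" --pt "0 0 0" --turn '[0, 0, 0, 0, 0]'

```text
time: 20.95
ee_pos: [0.4618, 0.0528, 0.1831]
eef_rot: [0.719, 0.695, -0.001, -0.001]
ft_force: [0.0, 0.4, -0.3]
width: 0.0209
grip_force: 45.0
```

step_arm --pt "0 0 -0.1" --pt "0 0 -0.1" --pt "0 0 0" --turn '[0, 0, 0]' --newtons 10

```text
time: 21.25
ee_pos: [0.4623, 0.0529, 0.1789]
eef_rot: [0.719, 0.695, 0.0, -0.0]
ft_force: [0.2, 1.2, -0.9]
width: 0.0216
grip_force: 10.0
```

step_arm --pt "0 0 0" --pt "0 0.36 0.22" --pt "0 0.36 0.22" --pt "0 0.39 0.18" --pt "0 0.39 0.18" --pt "0 0 0" --turn '[0, 0, 0, 0, 0, 0]' --newtons 5

```text
time: 21.85
ee_pos: [0.4626, 0.0925, 0.2]
eef_rot: [0.718, 0.696, 0.001, 0.0]
ft_force: [0.6, 0.6, -0.6]
width: 0.0217
grip_force: 5.0
```

```bash
cat > st.py <<'E'
from h import *
np.set_printoptions(precision=4,suppress=True)
s=snap("side");e=read_state()["ee_pos"];P=cloud(s)
q=P[(s["z_map"]>0)&(abs(P[...,0]-e[0])<.025)&(P[...,1]<.19)&(P[...,1]>.03)&(P[...,2]>.05)&(P[...,2]<e[2]+.02)]
print(e,read_state()["ft_force"]);M=[]
for z in np.arange(.055,e[2]+.02,.01):
    k=q[abs(q[:,2]-z)<.005]
    if len(k)>2:print(round(z,3),len(k),np.median(k,0),np.ptp(k[:,0]));M.append(np.median(k,0))
M=np.array([m for m in M if .08<m[2]<e[2]-.01]);f=np.polyfit(M[:,2],M[:,:2],1);print("tilt",np.arctan(f[0]))
E
python3 st.py
```

```text
[0.4625 0.0913 0.1995] [ 0.7393  0.4236 -0.7877]
0.055 49 [0.4654 0.1624 0.055 ] 0.022257518878547378
0.065 62 [0.4631 0.1604 0.066 ] 0.02580857250079338
0.075 17 [0.4696 0.1506 0.0703] 0.028354643509498345
0.095 22 [0.4656 0.186  0.0954] 0.008315654568619213
0.105 29 [0.464  0.1786 0.105 ] 0.00878230982774414
0.115 27 [0.4648 0.1718 0.1152] 0.008634470578841091
0.125 25 [0.4635 0.1629 0.1248] 0.008351985224424097
0.135 28 [0.464  0.1564 0.1347] 0.009193906209159997
0.145 25 [0.4629 0.1499 0.145 ] 0.008143062814758462
0.155 30 [0.4633 0.1406 0.1545] 0.00912171606261214
0.165 22 [0.462  0.1333 0.1651] 0.008214789562968616
0.175 31 [0.4625 0.1246 0.1741] 0.009336751837074775
0.185 24 [0.4622 0.1169 0.1848] 0.008988741678556844
0.195 29 [0.4617 0.1075 0.1952] 0.019854760940302918
0.205 82 [0.4622 0.1028 0.2053] 0.03999293675699256
0.215 93 [0.4604 0.1006 0.2148] 0.03993847851866611
tilt [-0.0353 -0.6578]
```

The flare did not catch the tip: the rod is still at 0.66 rad and its tip slid over the rim. I'll instead bring the tip against the outside of the stand tube from the -y side and swivel the rod upright there. First a check on the turquoise rod's height.

```bash
python3 - <<'E'
from h import *
t=dict(np.load("top0.npz"));P=cloud(t);h=cv2.cvtColor(t["image"],cv2.COLOR_RGB2HSV)
k=(h[...,1]>120)&(h[...,0]>80)&(h[...,0]<97)&(P[...,2]>.1)&(P[...,2]<.4);k[:,:280]=0;k[:,310:]=0;k[:190]=0;k[225:]=0
print(k.sum(),np.percentile(P[k],[0,50,100],axis=0))
k=(P[...,2]>.009)&(P[...,2]<.03);k[:220]=0;k[255:]=0;k[:,:314]=0;k[:,338:]=0
print(k.sum(),np.percentile(P[k],[0,50,100],axis=0))
E
```

```text
61 [[0.53064706 0.07577344 0.10916765]
 [0.54007872 0.08558458 0.18060181]
 [0.5510416  0.09673449 0.19276409]]
91 [[ 0.41775036 -0.02463302  0.00903605]
 [ 0.45740255  0.01278464  0.01267341]
 [ 0.49427183  0.03682589  0.02119288]]
```

step_arm --pt "0 -0.3 0.6" --pt "0 -0.7 0.4" --pt "0 -0.8 0" --pt "0 -0.8 0" --pt "0 -0.2 0" --pt "0 0 0" --turn '[0, 0, 0, 0, 0, 0]' --newtons 20

```text
time: 22.5
ee_pos: [0.4622, 0.0197, 0.2238]
eef_rot: [0.72, 0.694, -0.0, -0.0]
ft_force: [-0.6, -0.0, -0.3]
width: 0.0215
grip_force: 20.0
```

step_arm --pt "0 0 -0.6" --pt "0 0 -0.6" --pt "0 0 -0.6" --pt "0 0 -0.5" --pt "0 0.2 0" --pt "0 0.2 0" --pt "0 0 0" --turn '[0, 0, 0, 0, 0, 0, 0]'

```text
time: 23.2
ee_pos: [0.4628, 0.0317, 0.1674]
eef_rot: [0.719, 0.695, 0.001, 0.0]
ft_force: [0.6, -0.0, -1.2]
width: 0.0217
grip_force: 20.0
```

step_arm --pt "0 0 0" --pt "0 0.3 0.1" --pt "0 0.36 0.25" --pt "0 0.36 0.25" --pt "0 0.39 0.2" --pt "0 0 0" --turn '[0, 0, 0, 0, 0, 0]' --newtons 5

```text
time: 23.8
ee_pos: [0.4627, 0.0676, 0.1876]
eef_rot: [0.719, 0.695, 0.001, 0.0]
ft_force: [-0.8, -1.0, -0.4]
width: 0.0216
grip_force: 5.0
```

```bash
python3 st.py
```

```text
[0.4626 0.0666 0.1871] [-0.6946 -0.6263 -1.4155]
0.055 49 [0.4654 0.1613 0.0548] 0.021969822192713262
0.065 96 [0.4659 0.1492 0.0665] 0.028050396531587307
0.075 39 [0.4642 0.1337 0.0725] 0.02565901305736845
0.085 24 [0.4643 0.1256 0.0844] 0.009316561891650699
0.095 19 [0.4629 0.1225 0.0948] 0.007012091436111312
0.105 23 [0.4631 0.1172 0.1044] 0.008579954641665166
0.115 26 [0.4635 0.1117 0.1145] 0.009612585590745404
0.125 21 [0.4636 0.107  0.1249] 0.00910240453343697
0.135 19 [0.4623 0.103  0.1363] 0.007200394964657075
0.145 25 [0.4627 0.0957 0.1451] 0.009310495093006854
0.155 23 [0.4626 0.0919 0.1555] 0.009303735198340879
0.165 20 [0.4622 0.0875 0.165 ] 0.0070634952114707605
0.175 19 [0.4632 0.0839 0.1752] 0.007292084705257773
0.185 37 [0.462  0.0765 0.1862] 0.037456539321436
0.195 82 [0.4618 0.077  0.1954] 0.03943116731505647
0.205 60 [0.4622 0.0753 0.2034] 0.03936931565308516
tilt [-0.0125 -0.4464]
```

It works: the tilt is down to 0.45 rad. Continuing.

step_arm --pt "0 0.45 0.23" --pt "0 0.47 0.16" --pt "0 0.48 0.12" --pt "0 0.48 0.08" --pt "0 0.48 0.05" --pt "0 0.45 0.02" --pt "0 0 0" --turn '[0, 0, 0, 0, 0, 0, 0]'

```text
time: 24.55
ee_pos: [0.4621, 0.1379, 0.2031]
eef_rot: [0.718, 0.696, 0.0, -0.0]
ft_force: [0.5, 0.7, -0.2]
width: 0.0221
grip_force: 5.0
```

```bash
python3 st.py
```

```text
[0.4622 0.1367 0.203 ] [ 0.9835 -0.7002 -1.0432]
0.055 49 [0.4654 0.1611 0.0548] 0.022056991387177205
0.065 90 [0.4654 0.1482 0.0659] 0.02633953468753597
0.075 38 [0.4624 0.1395 0.0719] 0.028286185853529267
0.085 19 [0.4613 0.1371 0.0846] 0.009142605366614709
0.095 20 [0.4613 0.1376 0.0948] 0.008975778531808865
0.105 24 [0.4612 0.1367 0.1046] 0.00882390022760221
0.115 21 [0.4612 0.1366 0.1153] 0.008738584000557714
0.125 21 [0.4613 0.1377 0.1259] 0.008674446981242034
0.135 20 [0.4612 0.138  0.1351] 0.008768939349608318
0.145 23 [0.4613 0.137  0.1455] 0.008786889399439834
0.155 20 [0.4613 0.1381 0.1549] 0.008492441794224925
0.165 23 [0.4614 0.1382 0.1651] 0.00873706945591668
0.175 21 [0.4613 0.1396 0.1749] 0.008731882557551862
0.185 25 [0.4613 0.1386 0.1851] 0.008773523644300951
0.195 20 [0.4613 0.1396 0.195 ] 0.00881036823749426
0.205 68 [0.462  0.1464 0.2066] 0.03986981345561286
0.215 97 [0.4608 0.1469 0.2152] 0.03989307453999669
tilt [0.0008 0.0202]
```

The rod is upright (0.02 rad). I'll grip firmly, lift, move over the stand and turn the hand so its body clears the neighbouring rods.

step_arm --pt "0 0 0" --pt "0 0 0" --pt "0 0 0.5" --pt "0 0 0.8" --pt "0 0 0.6" --pt "0 0.4 0" --pt "0.04 0.36 0" --pt "0 0 0" --pt "0 0 0" --pt "0 0 0" --turn '[0, 0, 0, 0, 0, 0.9, 1, 1, 1, 0.3]' --newtons 20

```text
time: 25.6
ee_pos: [0.4635, 0.1547, 0.2515]
eef_rot: [0.522, 0.853, 0.0, 0.0]
ft_force: [0.2, -0.2, -0.2]
width: 0.0214
grip_force: 20.0
```

```bash
python3 st.py
```

```text
[0.4636 0.1546 0.2515] [-0.6852 -0.1223 -0.8707]
0.055 47 [0.4656 0.1617 0.0557] 0.022145627484500774
0.065 87 [0.4653 0.1484 0.0654] 0.026205496139739326
0.075 17 [0.4652 0.1522 0.0706] 0.028426231775705857
0.105 14 [0.4652 0.1551 0.1051] 0.00663807387423232
0.115 18 [0.4652 0.1555 0.1151] 0.006631054323267271
0.125 17 [0.4644 0.1538 0.1251] 0.006453766632310287
0.135 17 [0.4661 0.1544 0.1353] 0.006623414653987414
0.145 18 [0.465  0.1556 0.146 ] 0.006557864302530136
0.155 19 [0.4641 0.1546 0.1553] 0.008252654398531845
0.165 23 [0.4641 0.1556 0.1649] 0.008280649825410324
0.175 23 [0.464  0.1551 0.1747] 0.008463487408843118
0.185 23 [0.4641 0.1563 0.1856] 0.008404343533120695
0.195 21 [0.4641 0.1557 0.1957] 0.008129948465580017
0.205 24 [0.4641 0.156  0.2043] 0.00862157057124785
0.215 25 [0.4641 0.1554 0.2154] 0.008376512176954676
0.225 21 [0.4642 0.1548 0.2251] 0.008351062055254987
0.235 25 [0.4642 0.156  0.2352] 0.008515056024365697
0.245 22 [0.464  0.1569 0.2453] 0.010620340843709941
0.255 87 [0.4618 0.1608 0.2557] 0.04212888197380066
0.265 106 [0.4626 0.1615 0.265 ] 0.04396645302338931
tilt [-0.0099  0.0075]
```

The tip is over the stand, so I'll lower it.

step_arm --pt "0 0.04 -0.4" --pt "0 0 -0.5" --pt "0 0 -0.5" --pt "0 0 -0.5" --pt "0 0 0" --turn '[0, 0, 0, 0, 0]' --newtons 10

```text
time: 26.15
ee_pos: [0.4622, 0.1554, 0.2009]
eef_rot: [0.524, 0.852, -0.001, -0.001]
ft_force: [-0.4, 0.2, 0.1]
width: 0.0216
grip_force: 10.0
```

step_arm --pt "0 0 -0.5" --pt "0 0 -0.5" --pt "0 0 -0.5" --pt "0 0 -0.16" --pt "0 0 0" --turn '[0, 0, 0, 0, 0]'

```text
time: 26.65
ee_pos: [0.463, 0.1558, 0.1608]
eef_rot: [0.523, 0.852, -0.0, -0.001]
ft_force: [-0.3, 0.5, -0.4]
width: 0.0217
grip_force: 10.0
```

step_arm --pt "0 0 -0.06" --pt "0 0 0" --pt "0 0 0" --turn '[0, 0, 0]'

```text
time: 26.95
ee_pos: [0.4636, 0.1559, 0.1604]
eef_rot: [0.523, 0.852, 0.0, 0.0]
ft_force: [0.1, 0.9, -2.1]
width: 0.0216
grip_force: 10.0
```

step_arm --pt "0 0 0" --pt "0 0 0" --pt "0 0 0" --pt "0 0 0" --pt "0 0 0" --pt "0 0 0.4" --pt "0 0 0.8" --pt "0 0 1" --pt "0 0 1" --pt "0 0 1" --pt "0 0 1" --turn '[0, 0, 0, 0, 0, 0, 0, 0, 0, 0, 0]' --grip 0.42

```text
time: 28.05
ee_pos: [0.4632, 0.156, 0.2919]
eef_rot: [0.523, 0.852, 0.0, 0.0]
ft_force: [0.9, -0.5, 0.7]
width: 0.0505
grip_force: 0.0
```

step_arm --pt "-0.3 -1 0" --pt "-0.6 -1 0" --pt "-0.6 -1 0" --pt "0 -1 0" --pt "0 -1 0" --pt "0 -1 0" --pt "0 0 0" --pt "0 0 0" --turn '[0, 0, 0, 0, 0, 0, 0, 0]'

```text
time: 28.85
ee_pos: [0.4259, 0.0061, 0.2906]
eef_rot: [0.524, 0.852, 0.0, 0.0]
ft_force: [-0.4, 0.5, -0.0]
width: 0.0505
grip_force: 0.0
```

```bash
python3 d.py; python3 - <<'E'
from h import *
np.set_printoptions(precision=4,suppress=True)
e=read_state();print(e["time"],e["ee_pos"],e["width"])
for n in("top","side"):
    c=snap(n);P=cloud(c)
    b=[]
    for lo,hi in((.085,.15),(.16,.188),(.18,.205)):
        q=P[(np.hypot(P[...,0]-.463,P[...,1]-.153)<.03)&(P[...,2]>lo)&(P[...,2]<hi)]
        print(n,lo,len(q),np.median(q,0) if len(q) else "",q[:,2].max() if len(q) else "")
    q=P[(abs(P[...,0]-.48)<.02)&(P[...,1]<-.14)&(P[...,1]>-.25)&(P[...,2]>.15)&(P[...,2]<.2)]
    print("rim",np.median(q,0),q[:,2].max())
    q=P[(np.hypot(P[...,0]-.482,P[...,1]+.107)<.04)&(P[...,2]>.014)&(P[...,2]<.025)];print("dish",cv2.minEnclosingCircle(q[:,:2].astype(np.float32)))
    o=c["image"]
    if n=="side": A=cv2.resize(o[190:310,280:400],(400,400))
    else: B=cv2.resize(o[190:270,250:330],(400,400)); 
cv2.imwrite("pics/end.png",np.hstack([A,B])[...,::-1])
E
```

```text
top 15 [ 0.4596 -0.1031  0.0176]
side 10 [ 0.465  -0.1031  0.0169]
28.95 [0.4259 0.0069 0.2905] 0.05084646230842012
top 0.085 5 [0.4599 0.149  0.0992] 0.10950119151720816
top 0.16 17 [0.4577 0.1474 0.1815] 0.18768647974344765
top 0.18 57 [0.4619 0.1533 0.1908] 0.19728328195507605
rim [ 0.4782 -0.196   0.1568] 0.1654945116454687
dish ((0.48205307126045227, -0.10627373307943344), 0.03385958448052406)
side 0.085 134 [0.464  0.1564 0.1189] 0.14964348876826794
side 0.16 137 [0.4635 0.1612 0.1742] 0.18787346260628207
side 0.18 80 [0.4636 0.1598 0.1884] 0.1915563674748329
rim [ 0.4811 -0.1934  0.1553] 0.16202502699397353
dish ((0.483757883310318, -0.10638829320669174), 0.03659699112176895)
```

View pics/end.png

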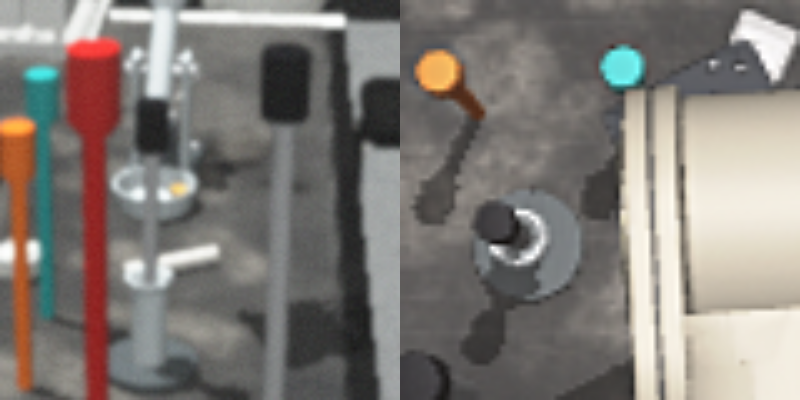

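The rod stands upright in its stand with the knob top at 0.190 m, as it was at the start. The ferrule is in the dish, the dish has not moved, and the barrel is still tipped. I'm handing in.

```bash
python3 -c "
from bench import *
print(close_job())"
```

```text
the job is handed in; nothing more can be done
None
```

I handed the job in at about 29 s of the 72 s; no verdict came back, but my last camera check showed the barrel tipped to its stop, the ferrule in the unmoved dish and the rod upright in its stand.

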